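# Roll a pipe stub into the V-cradle

### The job

Gently roll the exhaust pipe stub along the bench, pushing its side with the fingertips, up the ramp of the green V-cradle until it drops into the V, and have it finish lying down in the V with its end pushed right up against the yellow stop plate. The pipe is only pushed, never picked up or tipped, and the tub, the bearing and the flange stay where they are.

Things in the scene. Friction and masses are not known exactly. Their poses are not given: they have to be found in the camera images.
- pipe: loose exhaust pipe stub, shiny metal tube, red stripe along one side, dark ends, 50 mm diameter, 180 mm long, about 0.4 kg, oiled (friction about 0.35). Origin on its axis, half-way along (25 mm above the bench at the start); own x = tube axis. Starts on the bench before the ramp, up to 15 degrees askew, 20 to 50 mm short of the stop lengthwise. Let go, it soon stops on the flat, but rolls back off the ramp
- cradle: fixed V-cradle of green plate; origin on the bench below the middle of the pipe's final place. Own y along the V, towards the stop; own x from the ramp across the V, away from the robot. Ramp and V span y = -80 mm (open end) to +90 mm. Both cheeks slope 45 degrees from a floor 4 mm high; the far one rises to 50 mm height at x = 55 mm. A seated pipe's axis is at x = 0, 30 mm high
- cradle_lip (a point): middle of the top edge of the ramp: the ramp rises evenly from the bench, 77 mm nearer the robot along the cradle's x (x = -100 mm), to this lip 18 mm high (x = -23 mm), behind which the V drops
- cradle_stop (a point): point on the inner face of the upright yellow stop plate (8 mm thick, 62 mm high, from x = -32 to 68 mm in the cradle frame) that a seated pipe's end centre meets: cradle x = 0, y = +90 mm, 30 mm high. The pipe's other end then overhangs the open end of the V by 10 mm
- tub: loose grease tub, white and blue with a blue lid, 90 mm diameter, 89 mm high, to be left alone; origin at the centre of its underside
- bearing: loose steel bearing ring lying flat, 72 mm outside diameter, 22 mm high, to be left alone; origin at the centre of its underside
- flange: loose dark cast flange with a rusty 48 mm neck, 90 mm diameter, 45 mm high, to be left alone; origin at the centre of its underside
Not all that is in view belongs to the job. There is more than one size of the pipe; the job needs the largest.

How it is judged:
By the outcome, as a careful person would: the job done as asked, in the order asked, and still so for the second after the job is handed in, with the robot touching nothing.
It also fails if it takes over 51 s, if anything falls off the work surface, if the arm or the gripper's body presses on something with over 40 N, if the wrist force passes 120 N, or if a joint passes its speed limit or range.

### The arm

A 7-joint arm with a two-finger parallel gripper is mounted at the origin on the work surface. World frame = base frame: x ahead of the robot, y to its left, z up, the work surface at z = 0. Lengths are in mm, angles in rad, forces in N, time in s.
With the tool pointing down it reaches from about 400 to 875 mm from the base axis. Payload 4.4 kg.
Tool frame: the origin (TCP) lies at the very end of the fingers, on their centre line; the grasp point (between the pads) lies 19 mm behind it; z points along the fingers, y is the line along which they close (so a half turn about z gives the same grasp; the last joint's range is limited). The gripper opens to 85 mm and grips with 20 to 120 N. Pads are 22 mm wide; open, the fingers measure 114 mm over their backs; the gripper's body (76 mm by 85 mm) begins 54 mm behind the grasp point. The pads swing forward as they close: fully open they stand 13 mm farther back than shut.
Start: joints at [-0.066, 0.628, 0.038, 1.517, -0.027, 0.996, -0.02], TCP at [650.014, 0.027, 231.313] pointing down, gripper open.
Joint ranges: [-3.06, 3.06], [-0.37, 2.12], [-1.25, 1.32], [0.18, 2.47], [-1.1, 4.24], [0.23, 1.98], [-2.94, 2.94]. Speed limits (rad/s): [2.57, 2.57, 3.14, 3.14, 3.14, 3.14, 3.14].

### API

Orientations are given as [roll, pitch, yaw] about the fixed x, y, z axes, in that order (R = Rz(yaw) Ry(pitch) Rx(roll)).
In Python, from cell import ctrl gives the robot as it stands.
- The arm moves only by the tool step_arm, never from a script. Its argument "series" is a list that holds one entry, the list of rows, each a list of 7 numbers: the turn, a rotation vector about the tool's x, y, z as a fraction of full scale, then the shift along the tool's x, y, z as a fraction of full scale, then the closure, from 0 (fully open) to 1 (shut). In form: [[[ax, ay, az, tx, ty, tz, gripper], ...]]. A call has 1 to 12 rows; each row shifts and turns the commanded pose from where the row before left it, along the tool's axes as they then stand; what a row does not reach is not made up. Full scale, the value 1, is 150 mm for a shift and 45 degrees for a turn. A row lasts 1/10 s, in which the tool goes at most 50 mm and 8.59 degrees, less where a joint would pass 70% of its speed; a pose out of reach is approached as far as the arm can. A call with a number of a shift or a turn outside -1 to 1 is refused whole. A call with a gripper value outside its range is refused whole. The fingers move at their own pace and stop on an object; the grip force is fixed at half the most. Time passes only in rows, so rows that do not move let the fingers close. It gives the time, the measured TCP pose, the force, the opening and the grip force at its end, in the units of the state.
- ctrl.read_state(): the state, without advancing time (a new reading comes with each control period).
- ctrl.get_image(name): name is "scene" or "side" or "wrist"; returns a dict with "img" (420x560x3 uint8, red, green, blue), "fx", "fy", "cx", "cy" (pixels), "R" (3x3) and "t" (3): a world point X has camera coordinates R X + t. Camera axes: x right, y down, z forward; pixel columns grow to the right and rows downward; lengths in mm; the calibration is good to about 2 mm. A picture is of the moment at which its call begins. There is no depth.
- ctrl.finish_job(): hands the job in; it is judged then, once.
Trained networks look in a picture, given as the dict that the camera call returned (one of the last four; its "shot" number tells which), for a name from the list of things; names that differ only in an ending like _2 or _b are one class to them, and where a whole thing is asked for, a point or a joint stands for the part that bears it (a point fixed in the world has none). Each returns a list of dicts, best first, with "score" (0 to 1); they miss things now and then, are a little off and sometimes report something else, mostly with a low value. They report only what shows in the picture. A call takes as long as a camera call. They do not tell look-alikes from the thing itself.
- ctrl.recognise(picture, thing): "centre" ([column, row] in pixels, amid what is visible of it).
The state is a dict: "clock": time; "qpos": joint angles; "qd": joint speeds; "tau": joint torques, N m; "eef_pos": TCP position; "tool_rot": TCP orientation; "force": force on the tool from outside, world axes, zero at the start; "torque": the same for the moment, N m; "width": finger opening in mm; "gripper_force": force on a finger pad.
Only numpy, scipy, OpenCV 4.12 (cv2) and the standard library are available. Lean on these libraries where they do the work, as an engineer would, in place of code of your own. Each camera call takes 0.05 s, during which the arm holds its last target. There are 200 camera calls.

## Working session

There is one attempt and no reset: what is moved stays moved. The work goes in short steps, Python scripts to look and compute and a tool call to move; the robot and the scene stay as the last step left them, time stands still between calls to the robot, and variables do not carry over. Pictures are saved under pics/ and viewed, at most 10 in all, crops included, and the job is handed in when it is done.

Besides the shell and the picture viewer there is one more tool, called after "Call:" as name(argument=value, ...), one argument or row to a line, values as JSON. step_arm: Moves the arm, as the interface text tells. Shift numbers are shares of 150 mm and turn numbers shares of 45 degrees, none past 1 either way. Its arguments: {"type":"object","properties":{"series":{"type":"array","items":{"type":"array","items":{"type":"array","items":{"type":"number","minimum":-1,"maximum":1}}}}},"required":["series"]}

```bash
mkdir -p pics
cat > h.py <<'E'
import numpy as np, cv2
from cell import ctrl
def snap(n,f=None):
    p=ctrl.get_image(n)
    if f: cv2.imwrite(f'pics/{f}.png',p['img'][:,:,::-1])
    return p
def ray(p,u,v,z):
    d=np.array(p['R']).T@np.array([(u-p['cx'])/p['fx'],(v-p['cy'])/p['fy'],1]); c=-np.array(p['R']).T@np.array(p['t'])
    return (c+d*(z-c[2])/d[2]).round(1)
def proj(p,X):
    c=np.array(p['R'])@np.array(X)+np.array(p['t']); return np.array([p['fx']*c[0]/c[2]+p['cx'],p['fy']*c[1]/c[2]+p['cy']]).round(1)
E
python3 - <<'E'
from h import *
for n in('scene','side'):
    p=snap(n,n+'1')
    print(n,(-np.array(p['R']).T@np.array(p['t'])).round(),p['fx'])
    for t,z in(('pipe',25),('cradle',20),('cradle_lip',18),('cradle_stop',30),('tub',45),('bearing',11),('flange',22)):
        print(t,[(round(r['score'],2),np.round(r['centre']),ray(p,*r['centre'],z)) for r in ctrl.recognise(p,t)[:3]])
s=ctrl.read_state();print(s['clock'],s['eef_pos'],s['tool_rot'])
E
```

```text
scene [1272. -289.  956.] 434.6509914794821
pipe [(0.9, array([180., 226.]), array([ 504.9, -252. ,   25. ])), (0.85, array([200., 177.]), array([ 339.9, -155.3,   25. ])), (0.64, array([251., 209.]), array([514.2, -53.8,  25. ]))]
cradle [(0.86, array([290., 241.]), array([653.6,   9.6,  20. ]))]
cradle_lip [(0.98, array([292., 238.]), array([643.8,  16.7,  18. ]))]
cradle_stop [(0.74, array([294., 237.]), array([650.8,  20.3,  30. ]))]
tub [(0.75, array([375., 198.]), array([614.9, 284.3,  45. ]))]
bearing [(0.68, array([340., 178.]), array([479.6, 244.6,  11. ]))]
flange []
side [ 437. -696.  889.] 416.61370565054744
pipe [(0.96, array([268., 234.]), array([512. , -58.1,  25. ])), (0.93, array([275., 306.]), array([ 499.1, -260.7,   25. ])), (0.83, array([195., 279.]), array([ 323.5, -163.8,   25. ]))]
cradle [(0.63, array([307., 211.]), array([629.9,   6.5,  20. ]))]
cradle_lip [(0.68, array([304., 209.]), array([623. ,  15.8,  18. ])), (0.51, array([282., 141.]), array([609.8, 302.5,  18. ]))]
cradle_stop [(0.94, array([307., 206.]), array([629.9,  14.5,  30. ]))]
tub [(0.84, array([282., 140.]), array([606.8, 277.8,  45. ]))]
bearing [(0.74, array([244., 155.]), array([483.3, 262.8,  11. ]))]
flange [(0.65, array([366., 335.]), array([ 684.7, -359.1,   22. ])), (0.22, array([266., 233.]), array([508.7, -53. ,  22. ]))]
0.8 [6.50004782e+02 1.22954347e-02 2.31341536e+02] [ 3.14156745e+00 -3.09693991e-05  1.57073373e+00]
```

View pics/scene1.png

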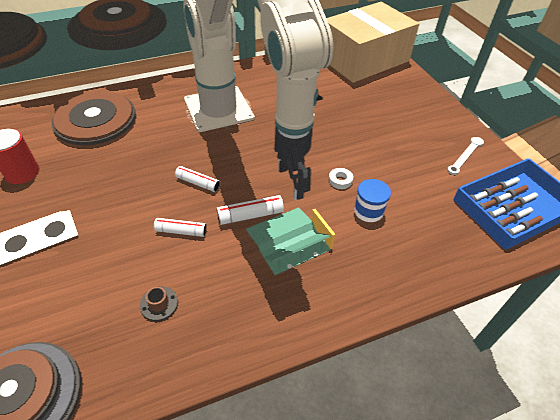

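View pics/side1.png

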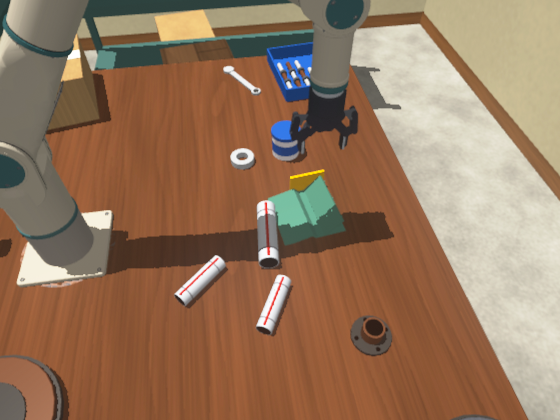

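The large pipe is by the ramp (scene ~250,209; side ~268,234). The two small ones are decoys. I'll zoom in on it.

Run:
```python
from h import *
a=cv2.imread('pics/scene1.png')[180:290,205:345];b=cv2.imread('pics/side1.png')[160:275,245:355]
cv2.imwrite('pics/a.png',cv2.resize(a,None,fx=5.4,fy=5.4,interpolation=cv2.INTER_CUBIC)[:600,:800])
cv2.imwrite('pics/b.png',cv2.resize(b,None,fx=5.2,fy=5.2,interpolation=cv2.INTER_CUBIC)[:600])
```

```text
(no output)
```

View pics/a.png

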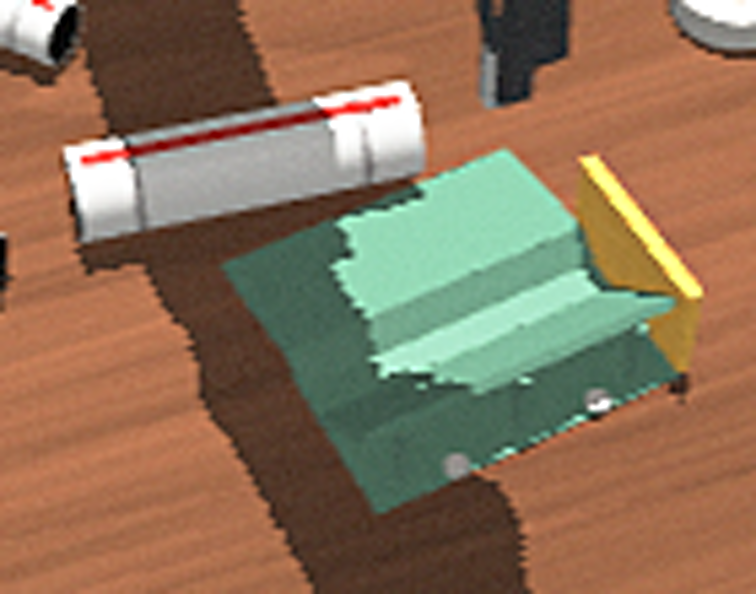

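View pics/b.png

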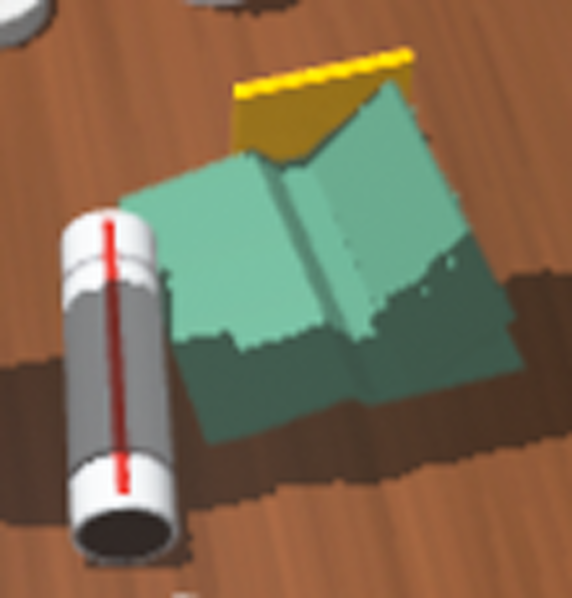

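The scene crop shows the ramp's bottom edge from (222,265) to (505,150) and the stop's top edge from (590,157) to (700,293). The side crop shows the same features, and the pipe's near end centre at (123,533). I'll fit the poses from these.

```bash
cat >> h.py <<'E'
from scipy.optimize import least_squares
def fit(obs,x0):  # obs: (pic, uv, local xyz)
    def w(q,l):
        c,s=np.cos(q[2]),np.sin(q[2]); return [q[0]+c*l[0]-s*l[1],q[1]+s*l[0]+c*l[1],l[2]]
    f=lambda q:np.concatenate([proj(p,w(q,l))-np.array(uv) for p,uv,l in obs])
    r=least_squares(f,x0,loss='soft_l1',x_scale=[10,10,.1],diff_step=1e-3); return r.x,np.round(f(r.x).reshape(-1,2),1).tolist()
E
sed -i 's/p\[.cy.\]\]).round(1)$/p["cy"]])/' h.py
python3 - <<'E'
from h import *
P=snap('scene');S=snap('side')
A=lambda u,v:(u/5.4+205,v/5.4+180)
B=lambda u,v:(u/5.2+245,v/5.2+160)
print(fit([(P,A(222,265),(-100,-80,0)),(P,A(505,150),(-100,90,0)),(P,A(590,157),(-32,94,62)),(P,A(700,293),(68,94,62)),
(S,B(120,197),(-100,90,0)),(S,B(210,443),(-100,-80,0)),(S,B(250,152),(-23,90,18)),(S,B(235,93),(-32,94,62)),(S,B(412,52),(68,94,62)),(S,B(390,82),(55,90,50))],[645,5,0.1]))
print(fit([(P,A(80,195),(-90,0,25)),(P,A(413,130),(90,0,25)),(S,B(123,533),(-90,0,25)),(S,B(109,243),(90,0,25))],[513,-56,1.57]))
E
```

```text
(array([6.44182419e+02, 8.92762374e+00, 1.30976525e-01]), [[-0.4, -0.7], [-0.2, -1.2], [-0.6, -1.2], [-0.4, -0.4], [-0.1, 0.4], [0.4, 0.1], [0.8, -0.9], [0.6, -0.7], [0.4, -0.1], [0.5, -0.9]])
(array([513.36373509, -54.29036654,   1.46550649]), [[-1.0, -1.0], [-0.2, -1.2], [0.7, -0.4], [0.7, -0.5]])
```

Call:
step_arm(
  series=[
    [[0, 0, 0.1833, 0, 0, 0.05, 0], [0, 0, 0.1833, 0, 0, 0.05, 0], [0, 0, 0.1833, 0, 0, 0.05, 0], [0, 0, 0.1833, 0, 0, 0.05, 0], [0, 0, 0.1833, 0, 0, 0.05, 0], [0, 0, 0.1833, 0, 0, 0.05, 0], [0, 0, 0.1833, 0, 0, 0.05, 0], [0, 0, 0.1833, 0, 0, 0.05, 0], [0, 0, 0.1833, 0, 0, 0.05, 0], [0, 0, 0.1833, 0, 0, 0.05, 0], [0, 0, 0, 0, 0, 0, 0]],
  ],
)

```text
clock: 2.0
eef_pos: [649.3, 0.5, 155.1]
tool_rot: [3.141, 0.002, 0.131]
force: [-0.4, -0.2, -0.1]
width: 85.3
gripper_force: 0.0
```

Call:
step_arm(
  series=[
    [[0, 0, 0, -0.2, 0.034, 0, 0], [0, 0, 0, -0.2, 0.034, 0, 0], [0, 0, 0, -0.2, 0.034, 0, 0], [0, 0, 0, -0.2, 0.034, 0, 0], [0, 0, 0, -0.2, 0.034, 0, 0], [0, 0, 0, -0.2, 0.034, 0, 0], [0, 0, 0, -0.2, 0.034, 0, 0], [0, 0, 0, 0, 0, 0, 0], [0, 0, 0, 0, 0, 0, 0]],
  ],
)

```text
clock: 2.9
eef_pos: [447.1, -63.0, 157.0]
tool_rot: [-3.141, -0.002, 0.133]
force: [0.6, 0.2, 0.5]
width: 85.5
gripper_force: 0.0
```

```bash
cat >> h.py <<'E'
def cr(X):
    d=np.array(X[:2])-[644.2,8.9];c,s=np.cos(.131),np.sin(.131)
    return np.round([c*d[0]+s*d[1],-s*d[0]+c*d[1],*X[2:]],1)
def st():
    s=ctrl.read_state();print(round(s['clock'],2),'TCPcradle',cr(s['eef_pos']),'rot',np.round(s['tool_rot'],3),'F',np.round(s['force'],1),s['width'])
E
python3 - <<'E'
from h import *
st();p=snap('wrist','w1');print([(r['score'],r['centre']) for r in ctrl.recognise(p,'pipe')])
E
```

```text
2.9 TCPcradle [-204.8  -45.5  157. ] rot [-3.141e+00 -2.000e-03  1.330e-01] F [0.6 0.2 0.5] 85.45210710269326
[(0.93, [359.0, 321.7]), (0.69, [511.3, 149.2]), (0.56, [272.2, 114.0])]
```

Call:
step_arm(
  series=[
    [[0, 0, 0, 0, 0, 0.16, 0], [0, 0, 0, 0, 0, 0.16, 0], [0, 0, 0, 0, 0, 0.16, 0], [0, 0, 0, 0, 0, 0.16, 0], [0, 0, 0, 0, 0, 0.16, 0], [0, 0, 0, 0, 0, 0.1, 0], [0, 0, 0, 0, 0, 0.06, 0], [0, 0, 0, 0, 0, 0.04, 0], [0, 0, 0, 0, 0, 0, 0], [0, 0, 0, 0, 0, 0, 0]],
  ],
)

```text
clock: 4.0
eef_pos: [447.3, -62.5, 6.1]
tool_rot: [3.142, -0.0, 0.133]
force: [-0.4, 0.1, 0.1]
width: 85.8
gripper_force: 0.0
```

Run:
```python
from h import *
st();a=snap('side')['img'][190:290,225:335];b=snap('scene')['img'][160:260,205:315]
cv2.imwrite('pics/c.png',cv2.resize(np.hstack([a,b]),None,fx=3.6,fy=3.6,interpolation=cv2.INTER_CUBIC)[:,:,::-1])
```

```text
4.0 TCPcradle [-204.5  -45.1    6.1] rot [ 3.142 -0.     0.133] F [-0.4  0.1  0.1] 85.80885079848721
```

View pics/c.png

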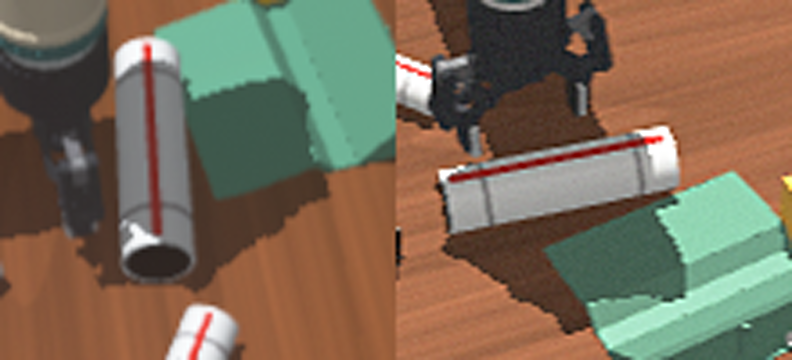

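The fingers are just behind the pipe (side crop finger tip ~(80,230), pipe at 120–195). I'll push gently and let them square it.

Call:
step_arm(
  series=[
    [[0, 0, 0, 0.02, 0, 0, 0], [0, 0, 0, 0.02, 0, 0, 0], [0, 0, 0, 0.02, 0, 0, 0], [0, 0, 0, 0.02, 0, 0, 0], [0, 0, 0, 0.02, 0, 0, 0], [0, 0, 0, 0.02, 0, 0, 0], [0, 0, 0, 0.02, 0, 0, 0], [0, 0, 0, 0.02, 0, 0, 0], [0, 0, 0, 0.02, 0, 0, 0], [0, 0, 0, 0.02, 0, 0, 0], [0, 0, 0, 0.02, 0, 0, 0], [0, 0, 0, 0.02, 0, 0, 0]],
  ],
)

```text
clock: 5.3
eef_pos: [481.9, -58.0, 6.3]
tool_rot: [-3.141, 0.001, 0.131]
force: [-1.5, -0.2, 1.3]
width: 85.1
gripper_force: 0.6
```

Run:
```python
from h import *
st();a=snap('side')['img'][190:290,225:335];b=snap('scene')['img'][160:260,205:315]
cv2.imwrite('pics/d.png',cv2.resize(np.hstack([a,b]),None,fx=3.6,fy=3.6,interpolation=cv2.INTER_CUBIC)[:,:,::-1])
```

```text
5.3 TCPcradle [-169.6  -45.2    6.3] rot [-3.141e+00  1.000e-03  1.310e-01] F [-1.5 -0.2  1.3] 85.12467104831276
```

View pics/d.png

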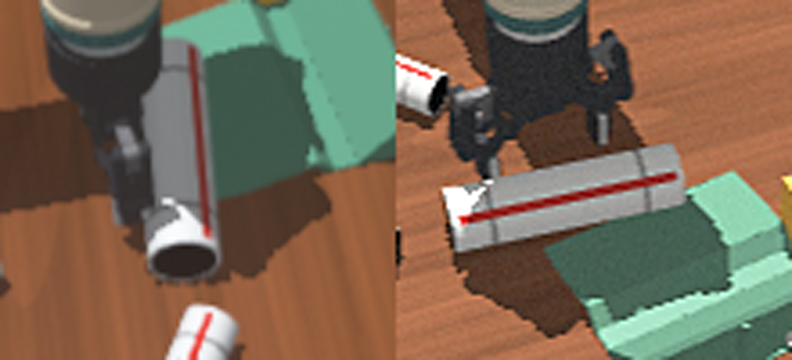

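Call:
step_arm(
  series=[
    [[0, 0, 0, 0.018, 0, 0, 0], [0, 0, 0, 0.018, 0, 0, 0], [0, 0, 0, 0.018, 0, 0, 0], [0, 0, 0, 0.018, 0, 0, 0], [0, 0, 0, 0.018, 0, 0, 0], [0, 0, 0, 0.018, 0, 0, 0], [0, 0, 0, 0.018, 0, 0, 0], [0, 0, 0, 0.018, 0, 0, 0], [0, 0, 0, 0.018, 0, 0, 0], [0, 0, 0, 0.018, 0, 0, 0], [0, 0, 0, 0.018, 0, 0, 0], [0, 0, 0, 0.018, 0, 0, 0]],
  ],
)

```text
clock: 6.6
eef_pos: [514.5, -53.9, 6.3]
tool_rot: [-3.142, -0.0, 0.131]
force: [-1.0, 0.1, 0.8]
width: 85.4
gripper_force: 0.7
```

Run:
```python
from h import *
st();a=snap('side')['img'][190:290,225:335];b=snap('scene')['img'][160:260,205:315]
cv2.imwrite('pics/e.png',cv2.resize(np.hstack([a,b]),None,fx=3.6,fy=3.6,interpolation=cv2.INTER_CUBIC)[:,:,::-1])
```

```text
6.6 TCPcradle [-136.8  -45.3    6.3] rot [-3.142 -0.     0.131] F [-1.   0.1  0.8] 85.43203487867792
```

View pics/e.png

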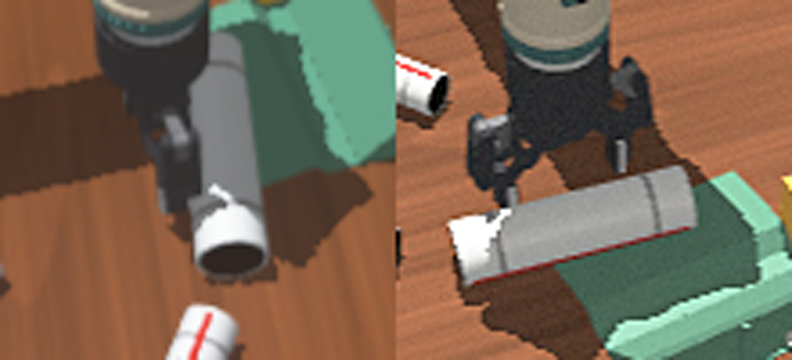

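The pipe has rolled to the foot of the ramp and is getting squarer. I'll continue up the slope.

Call:
step_arm(
  series=[
    [[0, 0, 0, 0.018, 0, -0.0045, 0], [0, 0, 0, 0.018, 0, -0.0045, 0], [0, 0, 0, 0.018, 0, -0.0045, 0], [0, 0, 0, 0.018, 0, -0.0045, 0], [0, 0, 0, 0.018, 0, -0.0045, 0], [0, 0, 0, 0.018, 0, -0.0045, 0], [0, 0, 0, 0.018, 0, -0.0045, 0], [0, 0, 0, 0.018, 0, -0.0045, 0], [0, 0, 0, 0.018, 0, -0.0045, 0], [0, 0, 0, 0.018, 0, -0.0045, 0], [0, 0, 0, 0.018, 0, -0.0045, 0], [0, 0, 0, 0.018, 0, -0.0045, 0]],
  ],
)

```text
clock: 7.9
eef_pos: [546.6, -49.6, 14.5]
tool_rot: [-3.141, 0.0, 0.131]
force: [-3.1, -0.6, 1.0]
width: 85.4
gripper_force: 1.7
```

Run:
```python
from h import *
st();a=snap('side')['img'][170:270,235:345];b=snap('scene')['img'][180:280,215:325]
cv2.imwrite('pics/f.png',cv2.resize(np.hstack([a,b]),None,fx=3.6,fy=3.6,interpolation=cv2.INTER_CUBIC)[:,:,::-1])
```

```text
7.9 TCPcradle [-104.4  -45.3   14.5] rot [-3.141  0.     0.131] F [-3.1 -0.6  1. ] 85.36852025888369
```

View pics/f.png

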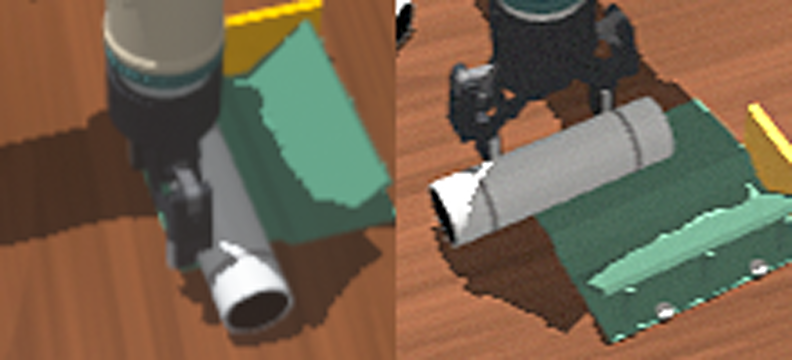

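Call:
step_arm(
  series=[
    [[0, 0, 0, 0.018, 0, -0.003, 0], [0, 0, 0, 0.018, 0, -0.003, 0], [0, 0, 0, 0.018, 0, -0.003, 0], [0, 0, 0, 0.018, 0, -0.003, 0], [0, 0, 0, 0.018, 0, -0.003, 0], [0, 0, 0, 0.018, 0, -0.003, 0], [0, 0, 0, 0.018, 0, -0.003, 0], [0, 0, 0, 0.018, 0, -0.003, 0], [0, 0, 0, 0.018, 0, -0.003, 0], [0, 0, 0, 0.018, 0, -0.003, 0], [0, 0, 0, 0.018, 0, -0.003, 0], [0, 0, 0, 0.018, 0, -0.003, 0]],
  ],
)

```text
clock: 9.2
eef_pos: [578.8, -45.4, 19.8]
tool_rot: [-3.142, 0.0, 0.131]
force: [-2.8, -0.5, 1.6]
width: 85.6
gripper_force: 1.7
```

Call:
step_arm(
  series=[
    [[0, 0, 0, 0.014, 0, -0.003, 0], [0, 0, 0, 0.014, 0, -0.003, 0], [0, 0, 0, 0.014, 0, -0.003, 0], [0, 0, 0, 0.014, 0, -0.003, 0], [0, 0, 0, 0.014, 0, -0.003, 0], [0, 0, 0, 0.014, 0, -0.003, 0], [0, 0, 0, 0.014, 0, -0.003, 0], [0, 0, 0, 0.014, 0, -0.003, 0], [0, 0, 0, 0, 0, 0, 0], [0, 0, 0, 0, 0, 0, 0]],
  ],
)

```text
clock: 10.2
eef_pos: [595.2, -43.2, 23.4]
tool_rot: [3.142, -0.0, 0.131]
force: [0.3, 0.1, 0.1]
width: 85.6
gripper_force: 0.0
```

Run:
```python
from h import *
st();a=snap('side')['img'][170:270,235:345];b=snap('scene')['img'][180:280,225:335]
cv2.imwrite('pics/g.png',cv2.resize(np.hstack([a,b]),None,fx=3.6,fy=3.6,interpolation=cv2.INTER_CUBIC)[:,:,::-1])
```

```text
10.2 TCPcradle [-55.4 -45.3  23.4] rot [ 3.142 -0.     0.131] F [0.3 0.1 0.1] 85.60125662493203
```

View pics/g.png

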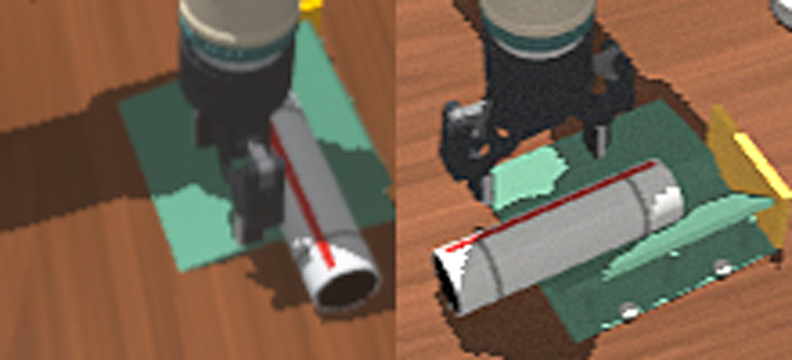

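The pipe is in the V (force now zero), with its open end at about (345,285) in the side crop. Next I'll raise the tool, move past that end and close the fingers.

Run:
```python
from h import *
for n,uv in(('side',(330.8,249.2)),('scene',(238.9,257.8))):
    print(n,cr(ray(snap(n),*uv,30)))
```

```text
side [  -2.7 -143.4   30. ]
scene [  -1.6 -146.8   30. ]
```

Call:
step_arm(
  series=[
    [[0, 0, 0, -0.1, 0, 0, 0], [0, 0, 0, -0.1, 0, -0.1, 0], [0, 0, 0, 0, 0, -0.2, 0], [0, 0, 0, 0, 0, -0.2, 0], [0, 0, 0, 0, 0, -0.2, 0], [0, 0, 0, 0, 0.1, 0, 1], [0, 0, 0, 0.1, 0.2, 0, 1], [0, 0, 0, 0.1, 0.2, 0, 1], [0, 0, 0, 0.1, 0.2, 0, 1], [0, 0, 0, 0.2, 0.2, 0, 1], [0, 0, 0, 0.067, 0.1, 0, 1], [0, 0, 0, 0, 0, 0, 1]],
  ],
)

```text
clock: 11.6
eef_pos: [669.8, -188.7, 127.4]
tool_rot: [3.139, 0.0, 0.128]
force: [-0.1, -0.3, 0.1]
width: 0.2
gripper_force: 0.0
```

Run:
```python
from h import *
st()
```

```text
11.6 TCPcradle [  -0.5 -199.2  127.4] rot [3.139 0.    0.128] F [-0.1 -0.3  0.1] 0.21057737121471312
```

Call:
step_arm(
  series=[
    [[0, 0, 0, 0, 0, 0.16, 1], [0, 0, 0, 0, 0, 0.16, 1], [0, 0, 0, 0, 0, 0.16, 1], [0, 0, 0, 0, 0, 0.16, 1], [0, 0, 0, 0, 0, 0.08, 1], [0, 0, 0, 0, 0, 0.04, 1], [0, 0, 0, 0, 0, 0, 1], [0, 0, 0, 0, -0.1, 0, 1], [0, 0, 0, 0, -0.06, 0, 1], [0, 0, 0, 0, -0.02, 0, 1], [0, 0, 0, 0, -0.02, 0, 1], [0, 0, 0, 0, -0.02, 0, 1]],
  ],
)

```text
clock: 12.8
eef_pos: [665.9, -153.6, 15.5]
tool_rot: [3.138, -0.002, 0.131]
force: [1.6, -4.4, 2.3]
width: -0.1
gripper_force: 2.3
```

Call:
step_arm(
  series=[
    [[0, 0, 0, 0, -0.02, 0, 1], [0, 0, 0, 0, -0.02, 0, 1], [0, 0, 0, 0, -0.02, 0, 1], [0, 0, 0, 0, -0.02, 0, 1], [0, 0, 0, 0, -0.02, 0, 1], [0, 0, 0, 0, -0.02, 0, 1], [0, 0, 0, 0, -0.02, 0, 1], [0, 0, 0, 0, -0.02, 0, 1]],
  ],
)

```text
clock: 13.6
eef_pos: [662.6, -130.4, 15.4]
tool_rot: [3.138, -0.002, 0.13]
force: [0.8, -6.2, 5.5]
width: 0.2
gripper_force: 3.9
```

Run:
```python
from h import *
st();a=snap('side')['img'][170:290,235:365];b=snap('scene')['img'][180:300,215:345]
cv2.imwrite('pics/i.png',cv2.resize(np.hstack([a,b]),None,fx=3.05,fy=3.05,interpolation=cv2.INTER_CUBIC)[:,:,::-1])
```

```text
13.6 TCPcradle [  -0.  -140.5   15.4] rot [ 3.138e+00 -2.000e-03  1.300e-01] F [ 0.8 -6.2  5.5] 0.2255459125212112
```

View pics/i.png

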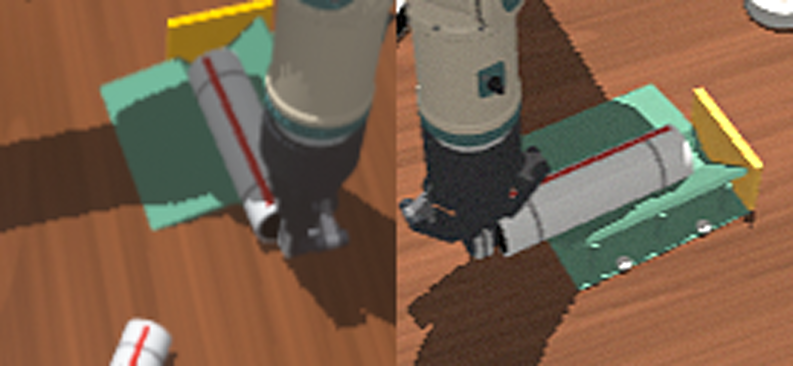

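The fingers touch the pipe end, but there's an upward reaction of 5.5 N, so the sloped finger back is pressing the overhang down. I'll back off, raise the tip and push the rim with the straight fingertip.

Call:
step_arm(
  series=[
    [[0, 0, 0, 0, 0.05, 0, 1], [0, 0, 0, 0, 0.1, 0, 1], [0, 0, 0, 0, 0, -0.1, 1], [0, 0, 0, 0, 0, -0.087, 1], [0, 0, 0, 0, 0, 0, 1], [0, 0, 0, 0, -0.05, 0, 1], [0, 0, 0, 0, -0.03, 0, 1], [0, 0, 0, 0, -0.02, 0, 1], [0, 0, 0, 0, -0.02, 0, 1]],
  ],
)

```text
clock: 14.6
eef_pos: [662.3, -131.7, 42.0]
tool_rot: [-3.141, 0.001, 0.132]
force: [-0.1, -0.0, -0.4]
width: -0.1
gripper_force: 0.0
```

Call:
step_arm(
  series=[
    [[0, 0, 0, 0, -0.02, 0, 1], [0, 0, 0, 0, -0.02, 0, 1], [0, 0, 0, 0, -0.02, 0, 1], [0, 0, 0, 0, -0.02, 0, 1], [0, 0, 0, 0, -0.02, 0, 1]],
  ],
)

```text
clock: 15.1
eef_pos: [660.5, -118.3, 42.4]
tool_rot: [3.141, -0.0, 0.131]
force: [0.0, -2.6, -0.7]
width: -0.0
gripper_force: 1.0
```

Run:
```python
from h import *
st();a=snap('side')['img'][170:290,235:365];b=snap('scene')['img'][180:300,215:345]
cv2.imwrite('pics/j.png',cv2.resize(np.hstack([a,b]),None,fx=3.05,fy=3.05,interpolation=cv2.INTER_CUBIC)[:,:,::-1])
```

```text
15.1 TCPcradle [  -0.5 -128.2   42.4] rot [ 3.141 -0.     0.131] F [ 0.  -2.6 -0.7] -0.01426204110847402
```

Call:
step_arm(
  series=[
    [[0, 0, 0, 0, -0.02, 0, 1], [0, 0, 0, 0, -0.02, 0, 1], [0, 0, 0, 0, -0.02, 0, 1], [0, 0, 0, 0, -0.02, 0, 1], [0, 0, 0, 0, -0.02, 0, 1]],
  ],
)

```text
clock: 15.7
eef_pos: [658.6, -102.7, 42.5]
tool_rot: [3.141, -0.0, 0.131]
force: [0.2, -3.0, -0.1]
width: -0.2
gripper_force: 1.1
```

Call:
step_arm(
  series=[
    [[0, 0, 0, 0, -0.01, 0, 1], [0, 0, 0, 0, -0.01, 0, 1], [0, 0, 0, 0, -0.01, 0, 1]],
  ],
)

```text
clock: 16.0
eef_pos: [658.1, -98.5, 42.5]
tool_rot: [3.141, -0.0, 0.131]
force: [0.3, -2.6, -0.5]
width: -0.3
gripper_force: 1.1
```

Call:
step_arm(
  series=[
    [[0, 0, 0, 0, -0.01, 0, 1], [0, 0, 0, 0, -0.01, 0, 1], [0, 0, 0, 0, -0.01, 0, 1]],
  ],
)

```text
clock: 16.3
eef_pos: [657.5, -94.0, 42.5]
tool_rot: [3.141, -0.0, 0.131]
force: [0.9, -4.5, -1.2]
width: 0.1
gripper_force: 2.6
```

Run:
```python
from h import *
st()
for n in('side','scene'):
    p=snap(n); print([(round(r['score'],2),cr(ray(p,*r['centre'],30))) for r in ctrl.recognise(p,'pipe')])
```

```text
16.3 TCPcradle [  -0.3 -103.8   42.5] rot [ 3.141 -0.     0.131] F [ 0.9 -4.5 -1.2] 0.1074015596521529
[(0.95, array([ 1.6, 15.3, 30. ])), (0.84, array([-334.9, -127. ,   30. ])), (0.73, array([-185.9, -246.9,   30. ]))]
[(0.9, array([ 3. ,  3.9, 30. ])), (0.83, array([-307.2, -124.7,   30. ])), (0.69, array([-166.5, -245.3,   30. ]))]
```

Force is starting to rise, so I'll keep going in small steps.

Call:
step_arm(
  series=[
    [[0, 0, 0, 0, -0.007, 0, 1], [0, 0, 0, 0, -0.007, 0, 1]],
  ],
)

```text
clock: 16.7
eef_pos: [657.4, -94.0, 42.6]
tool_rot: [3.138, -0.001, 0.13]
force: [1.6, -6.8, -1.9]
width: 0.0
gripper_force: 3.6
```

Call:
step_arm(
  series=[
    [[0, 0, 0, 0, -0.007, 0, 1], [0, 0, 0, 0, 0, 0, 1]],
  ],
)

```text
clock: 16.9
eef_pos: [657.3, -94.0, 42.8]
tool_rot: [3.137, -0.001, 0.13]
force: [1.6, -6.8, -1.5]
width: -0.0
gripper_force: 3.7
```

The TCP has stalled at cradle y≈-104, which matches the pipe end at -90 (14 mm of finger), so the pipe is against the stop. Retracting.

Call:
step_arm(
  series=[
    [[0, 0, 0, 0, 0.01, 0, 1], [0, 0, 0, 0, 0.02, 0, 1], [0, 0, 0, 0, 0.1, 0, 1], [0, 0, 0, 0, 0.2, 0, 1], [0, 0, 0, 0, 0.2, -0.1, 1], [0, 0, 0, 0, 0.1, -0.2, 1], [0, 0, 0, 0, 0, -0.2, 1], [0, 0, 0, 0, 0, -0.2, 1], [0, 0, 0, 0, 0, 0, 1], [0, 0, 0, 0, 0, 0, 1]],
  ],
)

```text
clock: 17.9
eef_pos: [669.6, -184.5, 148.1]
tool_rot: [-3.141, -0.001, 0.131]
force: [-0.2, -0.0, -0.2]
width: -0.1
gripper_force: 0.0
```

Run:
```python
from h import *
st()
for n in('side','scene','wrist'):
    p=snap(n); print(n,[(round(r['score'],2),np.round(r['centre']),cr(ray(p,*r['centre'],30))) for r in ctrl.recognise(p,'pipe')[:2]],'expect',proj(p,[644.2,8.9,30]).round(), 
     'ends',[proj(p,[644.2-.1306*y,8.9+.9914*y,z]).round(1).tolist() for y,z in((-90,30),(90,30))])
    if n!='wrist':
        # white/bright or dark transition profile along pipe top line z=55
        pr=[]
        for y in range(-110,-70,3):
            u,v=proj(p,[644.2-.1306*y,8.9+.9914*y,54]);pr.append((y,p['img'][int(round(v)),int(round(u))].tolist()))
        print(pr)
```

```text
17.9 TCPcradle [-1.000e-01 -1.951e+02  1.481e+02] rot [-3.141e+00 -1.000e-03  1.310e-01] F [-0.2 -0.  -0.2] -0.06914518398830811
side [(0.96, array([273., 306.]), array([-182.8, -250.9,   30. ])), (0.76, array([314., 206.]), array([ 4.3,  2.5, 30. ]))] expect [312. 207.] ends [[324.2, 232.5], [301.7, 183.8]]
[(-110, [38, 34, 29]), (-107, [38, 34, 28]), (-104, [38, 34, 30]), (-101, [38, 34, 29]), (-98, [38, 35, 30]), (-95, [39, 35, 30]), (-92, [95, 97, 96]), (-89, [132, 134, 135]), (-86, [133, 134, 136]), (-83, [133, 135, 136]), (-80, [133, 135, 136]), (-77, [133, 134, 136]), (-74, [133, 134, 136]), (-71, [133, 135, 136])]
scene [(0.76, array([288., 236.]), array([-1.4, -1.5, 30. ])), (0.74, array([174., 227.]), array([-173.2, -259.3,   30. ]))] expect [289. 236.] ends [[259.0, 249.6], [317.7, 223.9]]
[(-110, [89, 59, 44]), (-107, [88, 55, 41]), (-104, [71, 45, 33]), (-101, [34, 23, 20]), (-98, [0, 0, 8]), (-95, [1, 6, 6]), (-92, [135, 136, 133]), (-89, [175, 174, 171]), (-86, [165, 161, 159]), (-83, [161, 162, 157]), (-80, [156, 155, 152]), (-77, [163, 162, 159]), (-74, [158, 159, 155]), (-71, [163, 164, 160])]
wrist [(0.74, array([ 68., 211.]), array([ -2.5, -44.7,  30. ])), (0.7, array([277., 379.]), array([-151.7, -196.5,   30. ]))] expect [  5. 208.] ends [[130.0, 207.6], [-118.9, 207.6]]
```

```bash
python3 -c "
from cell import ctrl
print(ctrl.finish_job())"
```

```text
the job is handed in; nothing more can be done
None
```

The job is handed in at about 18 s of the 51 s limit: the largest pipe was rolled up the ramp into the V and pushed along it until the push stalled against the yellow stop; the last camera check put its end within about 2 mm of where a fully seated pipe should be.

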